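# Clamp a freshly glued carton with a ratchet-lever clamp

### The arm

A 6-joint arm with a two-finger parallel gripper is mounted at the origin on a cart in front of the work surface, level with it; the furniture and walls round the work are solid. World frame = base frame: x ahead of the robot, y to its left, z up, the work surface at z = 0. Lengths are in mm, angles in rad, forces in N, time in s.
With the tool pointing down it reaches from about 350 to 850 mm from the base axis. Payload 8.1 kg.
Tool frame: the origin (TCP) lies on the front face of the gripper's body, between the roots of the fingers; the fingertips stand 84 mm ahead of it and the grasp point (between the pads) lies 65 mm ahead of it; z points along the fingers, y is the line along which they close (so a half turn about z gives the same grasp; the last joint's range is limited). The gripper opens to 93 mm and grips with 3 to 60 N. Pads are 15 mm wide; open, the fingers measure 128 mm over their backs; the gripper's body (75 mm by 188 mm) begins 65 mm behind the grasp point.
Start: joints at [1.236, 0.13, 1.488, -0, 1.523, -0.085], TCP at [148.304, 581.388, 302.735] pointing down, gripper open.
Joint ranges: [-2.96, 2.96], [-0.89, 2.26], [0.02, 2.5], [-1.34, 4.48], [0, 2.73], [-2.66, 2.66]. Speed limits (rad/s): [2.39, 2.39, 2.79, 3.14, 3.14, 3.14].

### API

Orientations are given as a unit quaternion [w, x, y, z].
In Python, from bench import telemetry, read_camera, ticket, models gives the robot as it stands.
- The arm moves only by the tool jog_arm, never from a script. Its argument "rows" is a list that holds one entry, the list of rows, each a list of 4 numbers: the shift along the tool's x, y, z in cm, then the turn about the tool's z in rad. In form: [[[tx, ty, tz, roll], ...]]. A call has 1 to 10 rows; each row shifts and turns the commanded pose from where the row before left it, along the tool's axes as they then stand; what a row does not reach is not made up. A row lasts 1/8 s, in which the tool goes at most 62.5 mm and 10.7 degrees, less where a joint would pass 70% of its speed; a pose out of reach is approached as far as the arm can. A call is refused whole if a number of a shift passes 6.25 or a number of a turn 0.188, either way. A call with a gripper value outside its range is refused whole. "gripper" is the opening in per cent of the stroke, from 0 (shut) to 100 (fully open), set as the call begins (left out, the last holds). The fingers move at their own pace and stop on an object; "squeeze" is the grip in N (left out, the last holds). Time passes only in rows, so rows that do not move let the fingers close. It gives the time, the measured TCP pose, the force, the opening and the grip force at its end, in the units of the state.
- telemetry.read_state(): the state, without advancing time (a new reading comes with each control period).
- read_camera(name): name is "scene" or "top" or "wrist"; returns a dict with "img" (480x640x3 uint8, red, green, blue), "K" (3x3 intrinsics, pixels), "R" (3x3) and "t" (3): a world point X has camera coordinates R X + t. Camera axes: x right, y down, z forward; pixel columns grow to the right and rows downward; lengths in mm; the calibration is good to about 2 mm. A picture is of the moment at which its call begins. There is no depth.
- ticket.sign_off(): hands the job in; it is judged then, once.
Trained networks look in the newest picture that a camera, given by its name, has taken for a name from the list of things; names that differ only in an ending like _2 or _b are one class to them, and where a whole thing is asked for, a point or a joint stands for the part that bears it (a point fixed in the world has none). Each returns a list of dicts, best first, with "p" (0 to 1); they miss things now and then, are a little off and sometimes report something else, mostly with a low value. They report only what shows in the picture. A call takes as long as a camera call. They do not tell look-alikes from the thing itself.
- models.boxes_of(camera, name): "box" ([left, top, right, bottom] in pixels, round what is visible of it).
The state is a dict: "time_s": time; "qpos": joint angles; "joint_vel": joint speeds; "tau": joint torques, N m; "eef_pos": TCP position; "ee_rot": TCP orientation; "ft_force": force on the tool from outside, world axes, zero at the start; "torque": the same for the moment, N m; "width": opening from 0.0 (shut) to 1.0 (fully open); "grip_force": force on a finger pad.
Only numpy, scipy, OpenCV 4.12 (cv2) and the standard library are available. Lean on these libraries where they do the work, as an engineer would, in place of code of your own. Each camera call takes 0.05 s, during which the arm holds its last target. There are 200 camera calls.

### The job

The lid of the flat white carton with orange-red edges that stands on its edge has just been glued: stand it the same way up in the open clamp, between the sprung pad and the cheek, and let go of it. Then swing the clamp's ratchet lever back and forth by its knob, so that the jaw advances one notch a stroke, until the carton is held firmly but not crushed: stop after the first stroke that takes a push of about 6.5 N or more at the knob near its end, just short of the forward stop. Leave the lever swung back at its rest stop, and leave the glue stick, tape roll and date stamp where they are.

Things in the scene. Friction and masses are not known exactly. Their poses are not given: they have to be found in the camera images.
- clamp: Bench clamp fixed to the counter: grey plate 124 (x) x 222 (y) x 8 mm, origin on the counter under it (plate spans y -108 to +114 mm), z up. A toothed wheel drives the jaw to +y, 3.2 mm a notch; a catch holds it, there is no release, so a notch too many cannot be undone. The carton goes on the plate between sprung pad and cheek, its length along x, centred on x = 0 within 30 mm.
- bay (a point): Point on the plate's top (z = 8 mm), at clamp x 0, y +61 mm, 16 mm ahead of the sprung pad's starting face (y +45 mm). Pad: 90 mm wide, z 9 to 39 mm, yields up to 17 mm at 6 N per mm. Facing it a fixed aluminium cheek, 100 mm wide, top at z = 42 mm, bolted along slots with its face somewhere from y +77 to +88 mm (not measured). The pad slides the carton up to the cheek.
- axle (a point): Axle of the ratchet wheel (80 mm across, 24 teeth, turns counter-clockwise from above), at clamp x 0, y -45 mm. A firm hold is 20 to 72 N of pad force on the carton; over 88 N crushes it. When the pad presses, a notch adds 17 to 19 N. Near the end of a forward stroke, short of the stop, the knob moves at 0.7 to 1.2 N without load plus 0.16 N per newton of pad force; read standing still, up to 2 N less.
- carton: The carton that is to be clamped, 0.1 to 0.2 kg (see carton_centre); its origin is the middle of one 112 x 75 mm face.
- carton_centre (a point): Centre of a closed carton, white broad faces and orange-red top edge, 75 x 112 x 24 mm, standing on its 112 x 24 mm side on the counter (centre 38 mm up). Its x axis points up, y runs along the 112 mm length, z across the 24 mm thickness (level). Either broad face may look to the pad.
- knob_centre (a point): Centre of the lever's black knob: an upright cylinder 18 mm across that spins freely on the lever's end, z = 41 to 81 mm above the counter (centre 61 mm), 75 mm from the wheel's axle on the near (-x) side. The steel lever under it is level, 17 mm wide, its top at z = 40 mm.
- clamp_lever (a joint): Lever angle (rad), counter-clockwise from above: 0 at the rest stop, 0.47 at the forward stop (knob moves 35 mm to -y). The lever points from axle to knob at 3.00 rad + this value from the clamp's +x axis. A stroke to 0.39 or more advances one notch; back to 0.04 or less lets the pawl drop behind the next tooth. It stays where left. Going back, pad force eases by 1 to 10 N.
- glue_centre (a point): Centre of a glue stick, 27 mm across and 88 mm tall, standing; bystander.
- tape_centre (a point): Centre of a roll of tape, 94 mm across and 48 mm high, lying; bystander.
- stamp_centre (a point): Centre of a date stamp, 30 x 48 x 57 mm, standing; bystander.
Mind the look-alikes: they are no part of the job. Leave any green look-alike of the carton alone.

How it is judged:
By the outcome, as a careful person would: the job done as asked, in the order asked, and still so for the second after the job is handed in, with the robot touching nothing.
It also fails if it takes over 72 s, if anything falls off the work surface, if the arm or the gripper's body presses on something with over 40 N, if the wrist force passes 120 N, or if a joint passes its speed limit or range.

## Working session

There is one attempt and no reset: what is moved stays moved. The work goes in short steps, Python scripts to look and compute and a tool call to move; the robot and the scene stay as the last step left them, time stands still between calls to the robot, and variables do not carry over. Pictures are saved under pics/ and viewed, at most 10 in all, crops included, and the job is handed in when it is done.

Besides the shell and the picture viewer there is one more tool, called after "Emit:" as name([rows], argument=value, ...), one row to a line, values as JSON. jog_arm: Moves the arm, as the interface text tells. Its arguments: {"type":"object","properties":{"rows":{"type":"array","items":{"type":"array","items":{"type":"array","items":{"type":"number"}}}},"gripper":{"type":"number"},"squeeze":{"type":"number"}},"required":["rows"]}

```bash
mkdir -p pics; cat > h.py <<'E'
import numpy as np,cv2
from bench import telemetry, read_camera, ticket, models
def px2w(c,u,v,z):
    d=c["R"].T@np.linalg.inv(c["K"])@np.array([u,v,1.]); o=-c["R"].T@c["t"]
    return o+d*(z-o[2])/d[2]
def w2px(c,X):
    p=c["K"]@(c["R"]@np.array(X,float)+c["t"]); return p[:2]/p[2]
def save(n,img): cv2.imwrite("pics/"+n,img[:,:,::-1])
E
python3 - <<'E'
from h import *
for n in ["scene","top"]:
    c=read_camera(n); save(n+"1.png",c["img"]); print(n,(-c["R"].T@c["t"]).round())
    for k in ["clamp","carton","knob_centre","glue_centre","tape_centre","stamp_centre"]:
        print(k,[(np.round(b["box"]).astype(int).tolist(),round(b["p"],2)) for b in models.boxes_of(n,k)][:4])
print(telemetry.read_state())
E
```

```text
scene [-279. -929.  681.]
clamp [([300, 236, 392, 283], 0.66)]
carton [([354, 266, 391, 327], 0.86), ([268, 259, 327, 299], 0.61), ([251, 191, 294, 233], 0.57)]
knob_centre [([322, 242, 363, 266], 0.57)]
glue_centre [([436, 291, 457, 337], 0.86)]
tape_centre [([228, 227, 272, 264], 0.87)]
stamp_centre [([391, 318, 406, 352], 0.77)]
top [ 362.    0. 1320.]
clamp [([263, 184, 349, 242], 0.8)]
carton [([318, 262, 349, 297], 0.77), ([364, 236, 409, 257], 0.7), ([183, 205, 226, 231], 0.67)]
knob_centre [([312, 205, 327, 243], 0.79)]
glue_centre [([432, 213, 448, 227], 0.52)]
tape_centre [([236, 260, 271, 296], 0.78)]
stamp_centre [([421, 254, 440, 270], 0.61), ([262, 185, 348, 243], 0.42)]
{'time_s': 0.7, 'qpos': array([ 1.23560640e+00,  1.30331641e-01,  1.48818236e+00, -1.79972755e-06,
        1.52300291e+00, -8.53846229e-02]), 'joint_vel': array([ 6.38139147e-04, -1.12914447e-03,  1.90817426e-04,  5.25711605e-05,
       -1.47352844e-04, -9.92191426e-04]), 'tau': array([ 1.74306031e-03, -5.59608901e+01, -4.91926074e+01,  7.69382087e-02,
        2.31903879e-02,  4.56573957e-06]), 'eef_pos': array([148.30299854, 581.39517995, 302.78578641]), 'ee_rot': array([8.78449996e-06, 1.24578101e-01, 9.92209804e-01, 3.68502289e-05]), 'ft_force': array([-0.33220646,  0.73428268,  0.26425988]), 'torque': array([-0.03524553,  0.01414326, -0.01172125]), 'grip_force': 0.0, 'width': 0.9978806028525812}
```

View pics/top1.png

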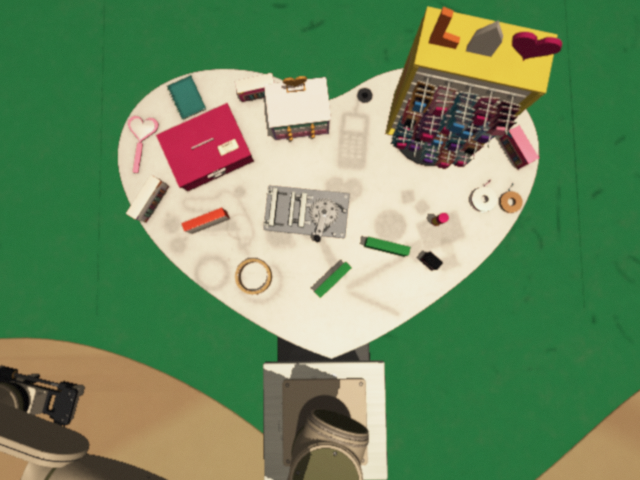

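View pics/scene1.png

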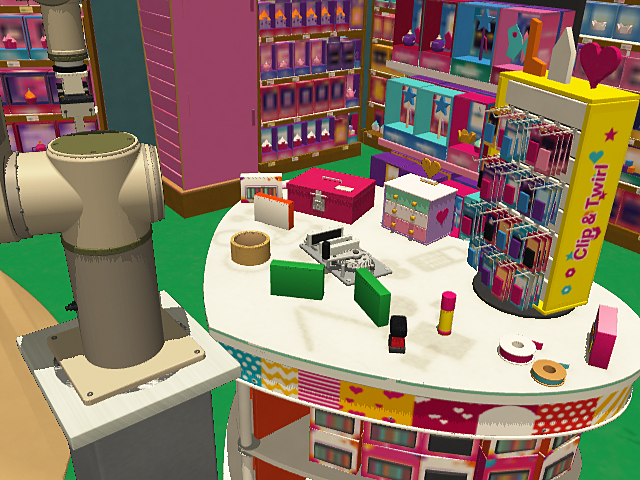

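Top view: the orange-topped carton is at (205,220). Look-alikes are green cartons at (332,278) and (385,246), plus a white box with other print at (148,200). The clamp is at (307,211) with its pad and cheek to the left and the knob at (317,238). The tape is at (254,276), the glue at (441,218) and the stamp at (430,260). I choose the carton at (205,220) and check it in a crop.

```bash
python3 - <<'E'
from h import *
c=read_camera("top"); im=c["img"]
a=cv2.resize(im[170:310,170:360],None,fx=4.2,fy=4.2,interpolation=cv2.INTER_CUBIC); save("crop1.png",a)
hsv=cv2.cvtColor(im,cv2.COLOR_RGB2HSV)
m=((hsv[...,0]<12)|(hsv[...,0]>174))&(hsv[...,1]>150)&(hsv[...,2]>120)
m[:195]=0;m[245:]=0;m[:,:175]=0;m[:,235:]=0
p=np.argwhere(m)[:,::-1].astype(np.float32); r=cv2.minAreaRect(p); print(len(p),r)
P=[px2w(c,*q,75) for q in cv2.boxPoints(r)]; print(np.round(P),np.mean(P,0).round(1))
b=cv2.boundingRect(p); print(b)
print("knob",px2w(c,317,238,81).round(), "plate corners",[px2w(c,*q,8).round().tolist() for q in [(266,185),(349,190),(346,238),(263,233)]])
E
```

```text
368 ((203.36593627929688, 218.94102478027344), (8.336263656616211, 44.218448638916016), 68.74949645996094)
[[515. 357.  75.]
 [555. 252.  75.]
 [534. 244.  75.]
 [495. 349.  75.]] [524.8 300.4  75. ]
(182, 208, 44, 23)
knob [471.  11.  81.] plate corners [[623.0, 147.0, 8.0], [606.0, -76.0, 8.0], [476.0, -66.0, 8.0], [493.0, 156.0, 8.0]]
```

View pics/crop1.png

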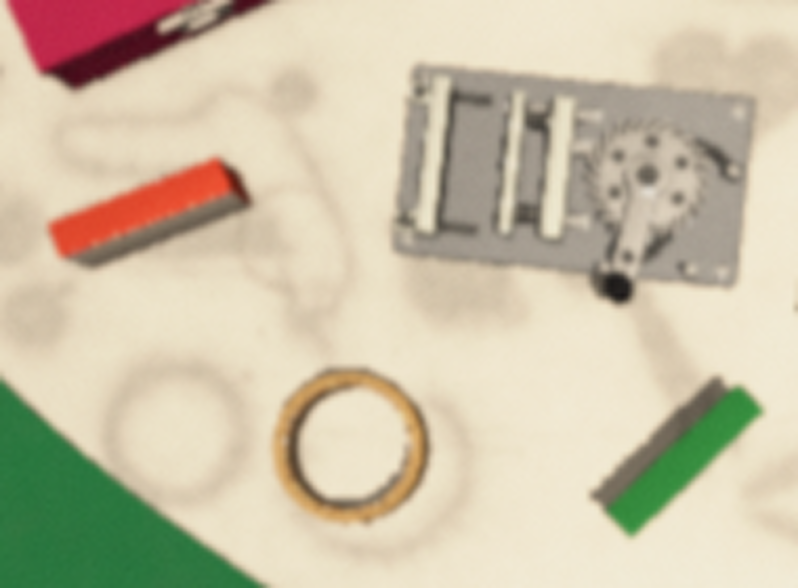

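The crop shows the carton's orange-red top edge at crop (150,208), with the clamp cheek at (433,155), pad at (512,160) and knob at (617,287). Choice confirmed: carton near (525,300).

```bash
cat >> h.py <<'E'
def yaw(): # angle of tool y in world (tool down)
    w,x,y,z=telemetry.read_state()["ee_rot"]; return np.arctan2(1-2*(x*x+z*z),2*(x*y-w*z))
def plan(P,ya=None,vmax=50.,n=0):
    s=telemetry.read_state(); p=s["eef_pos"]; a=yaw(); ya=a if ya is None else ya
    da=(ya-a+np.pi/2)%np.pi-np.pi/2; d=np.array(P,float)-p
    n=n or int(max(np.ceil(np.linalg.norm(d)/vmax),np.ceil(abs(da)/0.17),1)); st=d/n
    out=[]
    for i in range(n):
        b=a+da*i/n; ty=np.array([np.cos(b),np.sin(b)]); tx=np.array([-np.sin(b),np.cos(b)])
        # tool x = y x z(down)
        tx=np.cross([ty[0],ty[1],0],[0,0,-1])[:2]
        out.append([round(float(st[:2]@tx)/10,2),round(float(st[:2]@ty)/10,2),round(-st[2]/10,2),round(-da/n,3)])
    print("t",s["time_s"],"at",p.round(1),"yaw",round(a,3),"n",n); print(out)
E
python3 -c "
from h import *
plan([525,300,290],np.deg2rad(20.9))"
```

```text
t 0.75 at [148.3 581.4 302.8] yaw 1.321 n 10
[[-4.35, -1.8, np.float64(0.13), np.float64(0.096)], [-4.5, -1.37, np.float64(0.13), np.float64(0.096)], [-4.61, -0.94, np.float64(0.13), np.float64(0.096)], [-4.68, -0.49, np.float64(0.13), np.float64(0.096)], [-4.7, -0.04, np.float64(0.13), np.float64(0.096)], [-4.68, 0.41, np.float64(0.13), np.float64(0.096)], [-4.62, 0.85, np.float64(0.13), np.float64(0.096)], [-4.52, 1.29, np.float64(0.13), np.float64(0.096)], [-4.38, 1.71, np.float64(0.13), np.float64(0.096)], [-4.19, 2.12, np.float64(0.13), np.float64(0.096)]]
```

Emit:
jog_arm([
  [[-4.35,-1.8,0.13,0.096],[-4.5,-1.37,0.13,0.096],[-4.6,-0.94,0.13,0.096],[-4.7,-0.5,0.13,0.096],[-4.7,0,0.13,0.096],[-4.7,0.4,0.13,0.096],[-4.6,0.85,0.13,0.096],[-4.5,1.3,0.13,0.096],[-4.4,1.7,0.13,0.096],[-4.2,2.1,0.13,0.096]],
], gripper=100)

```text
time_s: 2.0
eef_pos: [525.7, 298.3, 289.8]
ee_rot: [0.0, 0.57, 0.822, 0.0]
ft_force: [-0.0, 0.4, -0.2]
width: 0.998
grip_force: 0.0
```

```bash
cat > det.py <<'E'
from h import *
c=read_camera("wrist"); im=c["img"]; save("w1.png",im)
hsv=cv2.cvtColor(im,cv2.COLOR_RGB2HSV)
m=(((hsv[...,0]<12)|(hsv[...,0]>176))&(hsv[...,1]>150)&(hsv[...,2]>100)).astype(np.uint8)
n,l,st,_=cv2.connectedComponentsWithStats(m)
for i in range(1,n):
    if st[i,4]<400: continue
    p=np.argwhere(l==i)[:,::-1].astype(np.float32); r=cv2.minAreaRect(p)
    P=np.array([px2w(c,*q,75) for q in cv2.boxPoints(r)]); e=[P[1]-P[0],P[2]-P[1]]
    L=max(e,key=np.linalg.norm); print(st[i],P.mean(0).round(1),[round(np.linalg.norm(k),1) for k in e],"len angle",np.rad2deg(np.arctan2(L[1],L[0])).round(1))
s=telemetry.read_state();print(s["eef_pos"],yaw(),s["time_s"])
E
python3 det.py
```

```text
[ 311  149   32  147 4411] [524.6 303.2  75. ] [np.float64(21.9), np.float64(111.1)] len angle -68.9
[529.36642236 294.46915999 289.43170572] 0.34986056841390806 2.05
```

View pics/w1.png

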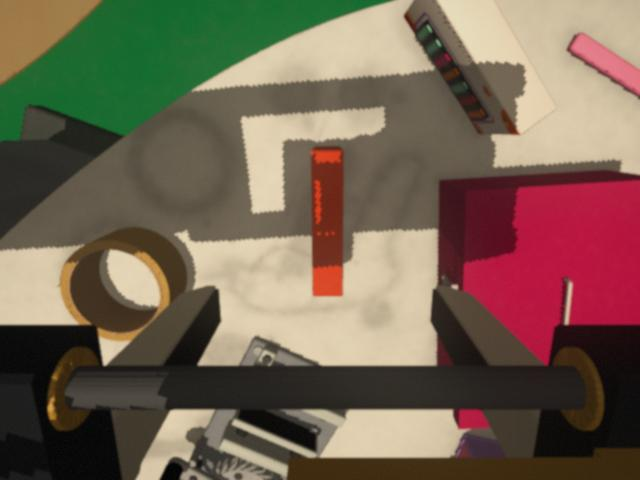

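The wrist view shows the carton at (327,222), between the fingers and measuring 111 x 22 mm, which fits. The tape is at (118,283). The pink chest to the right (from column 440) is about 85 mm off. I'll part-close the gripper and let the arm settle.

Emit:
jog_arm([
  [[0,0,0,0],[0,0,0,0],[0,0,0,0]],
], gripper=58)

```text
time_s: 2.42
eef_pos: [523.8, 300.2, 289.9]
ee_rot: [-0.0, 0.568, 0.823, 0.0]
ft_force: [-0.3, 0.2, -0.5]
width: 0.725
grip_force: 0.0
```

```bash
python3 det.py; python3 -c "
from h import *
plan([524.8,302.5,126],np.deg2rad(21.0),vmax=25)"
```

```text
[ 314  153   31  146 4360] [525.2 303.3  75. ] [np.float64(21.3), np.float64(110.9)] len angle -68.5
[523.8620907  300.2314487  289.93486068] 0.36283897917847246 2.475
t 2.475 at [523.9 300.2 289.9] yaw 0.363 n 7
[[0.03, 0.02, np.float64(2.34), np.float64(-0.001)], [0.03, 0.02, np.float64(2.34), np.float64(-0.001)], [0.03, 0.02, np.float64(2.34), np.float64(-0.001)], [0.03, 0.02, np.float64(2.34), np.float64(-0.001)], [0.03, 0.02, np.float64(2.34), np.float64(-0.001)], [0.03, 0.02, np.float64(2.34), np.float64(-0.001)], [0.03, 0.02, np.float64(2.34), np.float64(-0.001)]]
```

Emit:
jog_arm([
  [[0.03,0.02,2.34,0],[0.03,0.02,2.34,0],[0.03,0.02,2.34,0],[0.03,0.02,2.34,0],[0.03,0.02,2.34,0],[0.03,0.02,2.34,0],[0.03,0.02,2.34,0],[0,0,0,0],[0,0,0,0]],
])

```text
time_s: 3.6
eef_pos: [525.3, 302.4, 127.0]
ee_rot: [0.0, 0.568, 0.823, 0.0]
ft_force: [-0.8, -0.0, -0.2]
width: 0.575
grip_force: 0.0
```

Emit:
jog_arm([
  [[0,0,0,0],[0,0,0,0],[0,0,0,0],[0,0,0,0],[0,0,0,0]],
], gripper=0, squeeze=15)

```text
time_s: 4.22
eef_pos: [525.3, 301.9, 126.3]
ee_rot: [0.0, 0.569, 0.823, 0.0]
ft_force: [-0.1, -0.4, 2.7]
width: 0.258
grip_force: 15.0
```

Gripped at 24 mm. Lift and carry over the bay.

Emit:
jog_arm([
  [[0,0,2,0],[0,0,-3,0],[0,0,-5,0],[0,0,-5,0],[0,0,-4,0],[0,0,0,0]],
])

```text
time_s: 4.97
eef_pos: [526.8, 302.6, 280.3]
ee_rot: [0.002, 0.569, 0.823, 0.003]
ft_force: [0.1, -0.1, -2.1]
width: 0.259
grip_force: 15.0
```

That first row had the wrong sign: it pushed down 20 mm before lifting, so the carton may have slipped up in the grip. I'll check with the cameras.

```bash
python3 - <<'E'
from h import *
c=read_camera("scene"); w=read_camera("wrist")
s=telemetry.read_state(); p=s["eef_pos"]; print(p,yaw(),s["ft_force"])
u=w2px(c,[p[0],p[1],p[2]-84]).astype(int); print("tips px",u,"bottom expected z=154:",w2px(c,[p[0],p[1],p[2]-126]))
a=c["img"][u[1]-80:u[1]+70,u[0]-60:u[0]+60]; a=cv2.resize(a,None,fx=3.6,fy=3.6,interpolation=cv2.INTER_CUBIC)
b=cv2.resize(w["img"],(360,270)); o=np.zeros((540,800,3),np.uint8); o[:,:432]=a; o[:270,440:]=b; save("chk.png",o)
E
```

```text
[524.97054696 301.70463723 275.18791615] 0.3609878232807317 [ 0.33557756  0.56400406 -2.36065357]
tips px [271 154] bottom expected z=154: [271.38471861 170.42862537]
```

View pics/chk.png

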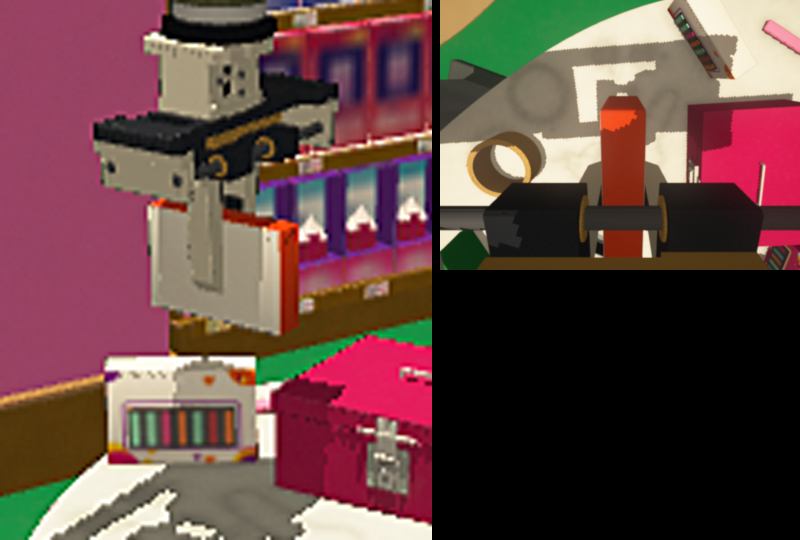

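The crop shows the carton bottom at row 318 and the fingertip at row 288. The tips are about 20 mm above the bottom where 42 mm is wanted, so it did slip about 20 mm. I'll set it down where it was and regrip higher.

Emit:
jog_arm([
  [[0,0,4,0],[0,0,4,0],[0,0,4,0],[0,0,2.5,0],[0,0,1,0],[0,0,0.3,0],[0,0,0,0],[0,0,0,0]],
])

```text
time_s: 6.08
eef_pos: [525.9, 302.2, 119.3]
ee_rot: [0.001, 0.569, 0.823, 0.001]
ft_force: [0.4, -0.4, -1.0]
width: 0.256
grip_force: 15.0
```

Emit:
jog_arm([
  [[0,0,0.3,0],[0,0,0,0]],
])

```text
time_s: 6.32
eef_pos: [525.2, 301.8, 115.0]
ee_rot: [0.0, 0.569, 0.823, 0.0]
ft_force: [-0.6, -0.7, -0.8]
width: 0.257
grip_force: 15.0
```

Emit:
jog_arm([
  [[0,0,0.3,0],[0,0,0,0]],
])

```text
time_s: 6.58
eef_pos: [524.9, 301.7, 111.5]
ee_rot: [-0.0, 0.569, 0.823, -0.0]
ft_force: [0.4, 0.8, -2.1]
width: 0.256
grip_force: 15.0
```

Emit:
jog_arm([
  [[0,0,0.2,0],[0,0,0,0]],
])

```text
time_s: 6.82
eef_pos: [525.0, 301.7, 109.7]
ee_rot: [-0.0, 0.569, 0.823, -0.0]
ft_force: [0.2, 0.2, -2.0]
width: 0.256
grip_force: 15.0
```

Emit:
jog_arm([
  [[0,0,0.2,0],[0,0,0,0]],
])

```text
time_s: 7.08
eef_pos: [525.2, 301.8, 107.9]
ee_rot: [0.0, 0.569, 0.823, 0.0]
ft_force: [-1.1, -0.0, -1.1]
width: 0.259
grip_force: 15.0
```

Emit:
jog_arm([
  [[0,0,0.2,0],[0,0,0,0]],
])

```text
time_s: 7.32
eef_pos: [525.4, 301.9, 107.7]
ee_rot: [0.0, 0.569, 0.823, 0.0]
ft_force: [-6.9, -2.7, 13.7]
width: 0.258
grip_force: 15.0
```

Contact at TCP z about 108. Release, rise to 126 and regrip.

Emit:
jog_arm([
  [[0,0,-0.15,0],[0,0,0,0],[0,0,0,0],[0,0,0,0],[0,0,-0.9,0],[0,0,-0.9,0],[0,0,0,0],[0,0,0,0]],
], gripper=58)

```text
time_s: 8.32
eef_pos: [525.2, 301.8, 125.6]
ee_rot: [0.0, 0.569, 0.823, 0.0]
ft_force: [0.7, -0.3, 0.4]
width: 0.578
grip_force: 0.0
```

Emit:
jog_arm([
  [[0,0,0,0],[0,0,0,0],[0,0,0,0],[0,0,0,0],[0,0,0,0]],
], gripper=0, squeeze=15)

```text
time_s: 8.95
eef_pos: [525.0, 301.8, 125.3]
ee_rot: [-0.0, 0.569, 0.823, -0.0]
ft_force: [-0.2, 0.3, -1.2]
width: 0.258
grip_force: 15.0
```

Emit:
jog_arm([
  [[0,0,-2,0],[0,0,-4,0],[0,0,-5,0],[0,0,-4,0],[0,0,-1.5,0],[0,0,0,0]],
])

```text
time_s: 9.7
eef_pos: [525.5, 302.0, 291.7]
ee_rot: [0.001, 0.569, 0.823, 0.001]
ft_force: [-0.1, 0.6, -2.2]
width: 0.256
grip_force: 15.0
```

```bash
python3 -c "
from h import *
plan([554,98,290],np.deg2rad(85.6),vmax=30)"
```

```text
t 9.7 at [525.5 302.  291.7] yaw 0.361 n 7
[[-2.87, -0.65, np.float64(0.02), np.float64(-0.162)], [-2.73, -1.1, np.float64(0.02), np.float64(-0.162)], [-2.51, -1.53, np.float64(0.02), np.float64(-0.162)], [-2.24, -1.91, np.float64(0.02), np.float64(-0.162)], [-1.9, -2.25, np.float64(0.02), np.float64(-0.162)], [-1.51, -2.52, np.float64(0.02), np.float64(-0.162)], [-1.08, -2.74, np.float64(0.02), np.float64(-0.162)]]
```

Emit:
jog_arm([
  [[-2.87,-0.65,0,-0.162],[-2.73,-1.1,0,-0.162],[-2.51,-1.53,0,-0.162],[-2.24,-1.91,0,-0.162],[-1.9,-2.25,0,-0.162],[-1.5,-2.5,0,-0.162],[-1.1,-2.75,0,-0.162],[0,0,0,0],[0,0,0,0]],
])

```text
time_s: 10.82
eef_pos: [553.1, 98.1, 288.6]
ee_rot: [-0.001, 0.039, 0.999, 0.0]
ft_force: [-0.3, -0.2, -1.0]
width: 0.257
grip_force: 15.0
```

```bash
python3 - <<'E'
from h import *
w=read_camera("wrist"); im=w["img"].copy()
R=np.deg2rad(-4.4); cx=np.array([np.cos(R),np.sin(R),0]); cy=np.array([-np.sin(R),np.cos(R),0]); O=np.array([549.3,37,0])
for x,y,z in [(-62,-108,8),(-62,114,8),(62,114,8),(62,-108,8),(-45,45,39),(45,45,39),(-50,77,42),(50,77,42)]:
    u=w2px(w,O+x*cx+y*cy+[0,0,z]); print((x,y,z),u.round(1)); cv2.circle(im,tuple(int(round(q)) for q in u),3,(255,0,255),1)
k=w2px(w,O+75*(np.cos(3.0)*cx+np.sin(3.0)*cy)-45*cy+[0,0,81]);print("knob",k); cv2.circle(im,tuple(int(round(q)) for q in k),3,(0,255,255),1)
save("w2.png",im); s=telemetry.read_state(); print(s["eef_pos"],yaw())
E
```

```text
(-62, -108, 8) [129.7 146.6]
(-62, 114, 8) [386.9 146.2]
(62, 114, 8) [381.8 281.3]
(62, -108, 8) [146.5 281.5]
(-45, 45, 39) [305.5 169.6]
(45, 45, 39) [307.  275.6]
(-50, 77, 42) [345.7 163.5]
(50, 77, 42) [344.3 282.3]
knob [185.71502926 132.12882244]
[553.28343699  98.47438007 289.01913813] 1.4933999347770492
```

View pics/w2.png

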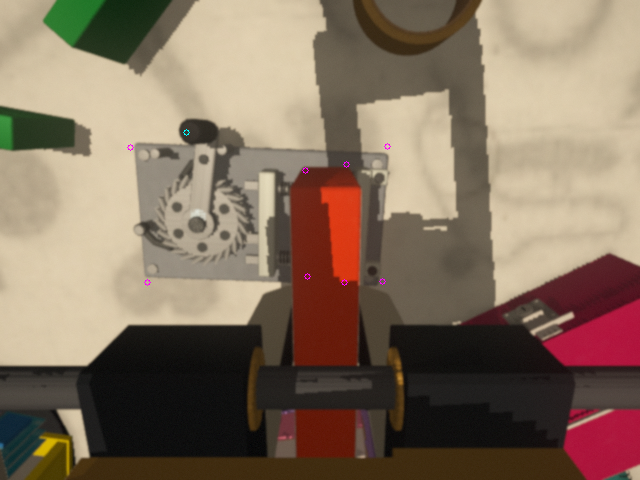

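The wrist view shows the plate corners at (135,144), (389,154) and (147,279). My prediction (magenta) is turned about 0.04 rad off. The knob is at (188,131) and the carton runs straight down column 325. I'll refit the clamp pose using both cameras.

```bash
python3 - <<'E'
from h import *
from scipy.optimize import least_squares
t=read_camera("top"); w=read_camera("wrist")
def ref(c,p,win):
    g=cv2.cvtColor(c["img"],cv2.COLOR_RGB2GRAY); q=np.array(p,np.float32).reshape(-1,1,2)
    return cv2.cornerSubPix(g,q.copy(),(win,win),(-1,-1),(3,50,.01)).reshape(-1,2)
T=[(62,114),(62,-108),(-62,-108),(-62,114)]; tp0=np.array([(269.5,186),(349.8,193.3),(345,238.3),(263.6,229.5)])
W=[(-62,-108),(-62,114),(62,-108)]; wp0=np.array([(135,144),(389,154),(147,279)])
tp=ref(t,tp0,2); wp=ref(w,wp0,5); print(tp.round(1).tolist(),wp.round(1).tolist())
def X(v,x,y,z=8):
    c,s=np.cos(v[2]),np.sin(v[2]); return [v[0]+c*x-s*y,v[1]+s*x+c*y,z]
def res(v,tp,wp,a,b):
    return np.r_[[a*(w2px(t,X(v,*k))-p) for k,p in zip(T,tp)],[b*(w2px(w,X(v,*k))-p) for k,p in zip(W,wp)]].ravel()
for a,b in [(1,1),(2,.01),(.01,1)]:
    for q in [(tp,wp),(tp0,wp0)]:
        r=least_squares(res,[549,37,-.1],args=(*q,a,b)); print(a,b,r.x.round(3),"bay",np.round(X(r.x,0,61),1),"knob",np.round(X(r.x,75*np.cos(3),-45+75*np.sin(3)),1),"cost",round(r.cost,1))
E
```

```text
[[271.20001220703125, 187.5], [349.8999938964844, 193.10000610351562], [343.6000061035156, 238.5], [262.79998779296875, 228.8000030517578]] [[134.0, 141.8000030517578], [387.20001220703125, 153.39999389648438], [144.10000610351562, 274.70001220703125]]
1 1 [ 5.50086e+02  3.70260e+01 -1.23000e-01] bay [557.6  97.6   8. ] knob [472.2  12.    8. ] cost 19.4
1 1 [ 5.51771e+02  3.83710e+01 -1.12000e-01] bay [558.6  99.    8. ] knob [474.1  12.5   8. ] cost 12.4
2 0.01 [ 5.47739e+02  3.51770e+01 -1.29000e-01] bay [555.6  95.7   8. ] knob [469.7  10.6   8. ] cost 41.9
2 0.01 [ 5.48265e+02  3.48510e+01 -1.21000e-01] bay [555.6  95.4   8. ] knob [470.4   9.6   8. ] cost 8.0
0.01 1 [ 5.50377e+02  3.72920e+01 -1.22000e-01] bay [557.8  97.8   8. ] knob [472.5  12.2   8. ] cost 5.9
0.01 1 [ 5.52202e+02  3.88810e+01 -1.11000e-01] bay [559.   99.5   8. ] knob [474.6  12.9   8. ] cost 2.5
```

```bash
python3 -c "
from h import *
plan([557.5,98,178],1.453,vmax=20)"
```

```text
t 10.975 at [553.5  98.7 289.7] yaw 1.495 n 6
[[-0.07, -0.01, np.float64(1.86), np.float64(0.007)], [-0.07, -0.01, np.float64(1.86), np.float64(0.007)], [-0.07, -0.01, np.float64(1.86), np.float64(0.007)], [-0.07, -0.01, np.float64(1.86), np.float64(0.007)], [-0.07, -0.01, np.float64(1.86), np.float64(0.007)], [-0.07, -0.0, np.float64(1.86), np.float64(0.007)]]
```

Emit:
jog_arm([
  [[-0.07,-0.01,1.86,0.007],[-0.07,-0.01,1.86,0.007],[-0.07,-0.01,1.86,0.007],[-0.07,-0.01,1.86,0.007],[-0.07,-0.01,1.86,0.007],[-0.07,0,1.86,0.007],[0,0,0,0],[0,0,0,0]],
])

```text
time_s: 11.98
eef_pos: [558.3, 97.0, 179.3]
ee_rot: [0.0, 0.059, 0.998, 0.0]
ft_force: [0.5, 0.0, -1.5]
width: 0.261
grip_force: 15.0
```

```bash
python3 - <<'E'
from h import *
w=read_camera("wrist"); im=cv2.resize(w["img"][90:390,120:520],None,fx=2,fy=2,interpolation=cv2.INTER_CUBIC); print(telemetry.read_state()["eef_pos"],yaw())
v=[550.5,37.3,-.118]; c,s=np.cos(v[2]),np.sin(v[2])
for x,y,z in [(-45,45,39),(-50,77,42),(-50,88,42),(-56,49,83),(-56,73,83),(-62,114,8)]:
    # carton corners shown where they'd be at TCP hover too
    dz=44.5 if z==83 else 0
    u=w2px(w,[v[0]+c*x-s*y,v[1]+s*x+c*y,z+dz]); print((x,y,z),u.round()); cv2.circle(im,tuple(int(round(q)) for q in (u-[120,90])*2),4,(255,0,255),1)
save("w3.png",im)
E
```

```text
[558.61471682  97.0614305  179.80426875] 1.452992047238201
(-45, 45, 39) [298. 184.]
(-50, 77, 42) [358. 176.]
(-50, 88, 42) [378. 176.]
(-56, 49, 83) [292. 186.]
(-56, 73, 83) [366. 186.]
(-62, 114, 8) [415. 149.]
```

View pics/w3.png

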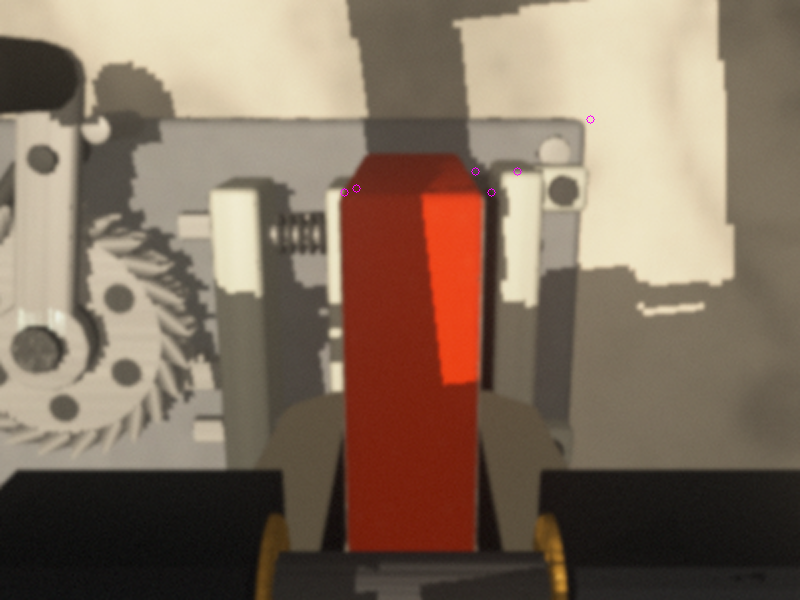

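The view shows the carton (crop columns 342–484) over the gap, with the cheek face at column 500, i.e. clamp y about 84–85, and the edges parallel. I'll shift 3 mm toward the cheek to centre it in the gap, then lower.

Emit:
jog_arm([
  [[0,0.3,0,0],[0,0,1,0],[0,0,1,0],[0,0,1,0],[0,0,0.7,0],[0,0,0.3,0],[0,0,0,0],[0,0,0,0]],
])

```text
time_s: 13.02
eef_pos: [558.7, 100.0, 139.3]
ee_rot: [0.0, 0.059, 0.998, 0.0]
ft_force: [0.5, -0.2, -0.6]
width: 0.255
grip_force: 15.0
```

Emit:
jog_arm([
  [[0,0,0.3,0],[0,0,0,0],[0,0,0,0]],
])

```text
time_s: 13.4
eef_pos: [558.3, 100.0, 135.8]
ee_rot: [-0.0, 0.059, 0.998, -0.0]
ft_force: [0.5, 0.1, -1.0]
width: 0.259
grip_force: 15.0
```

Emit:
jog_arm([
  [[0,0,0.15,0],[0,0,0,0],[0,0,0,0]],
])

```text
time_s: 13.78
eef_pos: [558.3, 100.0, 134.3]
ee_rot: [-0.0, 0.059, 0.998, 0.0]
ft_force: [-0.5, 1.4, -0.7]
width: 0.257
grip_force: 15.0
```

Emit:
jog_arm([
  [[0,0,0.1,0],[0,0,0,0],[0,0,0,0]],
])

```text
time_s: 14.15
eef_pos: [558.3, 100.0, 133.3]
ee_rot: [-0.0, 0.059, 0.998, -0.0]
ft_force: [0.3, 0.2, -1.2]
width: 0.257
grip_force: 15.0
```

Emit:
jog_arm([
  [[0,0,0.1,0],[0,0,0,0],[0,0,0,0]],
])

```text
time_s: 14.52
eef_pos: [558.5, 100.0, 133.2]
ee_rot: [0.0, 0.059, 0.998, 0.0]
ft_force: [-3.1, 0.2, 5.0]
width: 0.258
grip_force: 15.0
```

Standing on the plate. Release and lift.

Emit:
jog_arm([
  [[0,0,-0.05,0],[0,0,0,0],[0,0,0,0],[0,0,0,0],[0,0,-1,0],[0,0,-2,0],[0,0,-4,0],[0,0,-4,0],[0,0,-2,0],[0,0,0,0]],
], gripper=55)

```text
time_s: 15.78
eef_pos: [559.4, 100.1, 265.2]
ee_rot: [0.002, 0.059, 0.998, 0.0]
ft_force: [-0.5, -0.1, -0.7]
width: 0.555
grip_force: 0.0
```

```bash
python3 - <<'E'
from h import *
w=read_camera("wrist"); save("w4.png",w["img"])
print([(np.round(b["box"]).tolist(),round(b["p"],2)) for k in ["knob_centre"] for b in models.boxes_of("wrist",k)])
print(telemetry.read_state()["eef_pos"],yaw())
hsv=cv2.cvtColor(w["img"],cv2.COLOR_RGB2HSV)
m=(((hsv[...,0]<12)|(hsv[...,0]>176))&(hsv[...,1]>150)&(hsv[...,2]>60)).astype(np.uint8)
n,l,st,_=cv2.connectedComponentsWithStats(m); print(st[1:][st[1:,4]>400])
for x in (473,): print([w2px(w,[472.5,11.5,z]).round(1) for z in (81,41)])
E
```

```text
[([158.0, 112.0, 208.0, 245.0], 0.91), ([308.0, 152.0, 346.0, 318.0], 0.67)]
[557.86887206  99.95448085 261.64436387] 1.4529887428634678
[[ 307  151   37  165 5545]
 [ 546  243   94   58  851]]
[array([168.4, 125.7]), array([188.9, 125.9])]
```

View pics/w4.png

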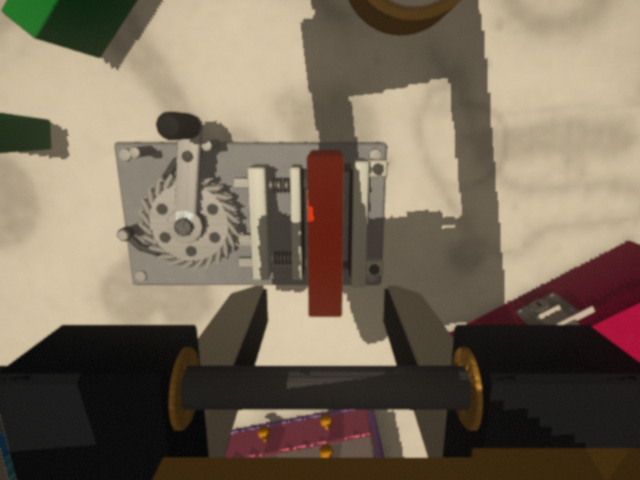

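The carton stands free between pad and cheek at (325,233). The knob top is at (170,126), matching the prediction of (168,126). Next I go to the knob.

```bash
python3 -c "
from h import *
plan([472.5,12,200],1.453,vmax=30)"
```

```text
t 15.875 at [557.9 100.  261.6] yaw 1.453 n 5
[[1.49, -1.95, np.float64(1.23), np.float64(-0.0)], [1.49, -1.95, np.float64(1.23), np.float64(-0.0)], [1.49, -1.95, np.float64(1.23), np.float64(-0.0)], [1.49, -1.95, np.float64(1.23), np.float64(-0.0)], [1.49, -1.95, np.float64(1.23), np.float64(-0.0)]]
```

Emit:
jog_arm([
  [[1.49,-1.95,0,0],[1.49,-1.95,1,0],[1.49,-1.95,1.5,0],[1.49,-1.95,1.8,0],[1.49,-1.95,1.8,0],[0,0,0,0],[0,0,0,0],[0,0,0,0]],
])

```text
time_s: 16.88
eef_pos: [473.7, 12.4, 202.4]
ee_rot: [0.0, 0.059, 0.998, 0.0]
ft_force: [-0.4, -0.3, 0.0]
width: 0.548
grip_force: 0.0
```

```bash
python3 - <<'E'
from h import *
w=read_camera("wrist"); print(telemetry.read_state()["eef_pos"],yaw())
g=cv2.cvtColor(w["img"],cv2.COLOR_RGB2GRAY); u=w2px(w,[472.5,12,81]); print(u)
x,y=u.astype(int); m=(g[y-50:y+50,x-50:x+50]<45).astype(np.uint8)
n,l,st,ce=cv2.connectedComponentsWithStats(m)
for i in range(1,n):
  if st[i,4]>100: print(st[i]+[x-50,y-50,0,0,0],ce[i]+[x-50,y-50])
print([w2px(w,[472.5+a,12+b,z]).round() for a,b,z in [(-9,0,81),(9,0,81),(0,-9,81),(0,9,81),(-9,0,41)]])
E
```

```text
[473.66594772  12.36488321 202.42578567] 1.4536710532799497
[324.95252831 273.83635968]
[ 307  239   33   51 1309] [323.02597403 263.77005348]
[286 275  20  27 190] [296.07894737 285.91052632]
[array([323., 258.]), array([327., 290.]), array([308., 276.]), array([342., 272.]), array([323., 238.])]
```

The knob blob matches the prediction to about 1 mm. Descend around it and grip lightly.

Emit:
jog_arm([
  [[0.1,-0.04,2,0],[0,0,2,0],[0,0,2,0],[0,0,1.1,0],[0,0,0,0],[0,0,0,0]],
])

```text
time_s: 17.68
eef_pos: [472.5, 11.7, 131.7]
ee_rot: [0.001, 0.059, 0.998, -0.0]
ft_force: [-1.2, -0.9, -0.0]
width: 0.551
grip_force: 0.0
```

Emit:
jog_arm([
  [[0,0,0,0],[0,0,0,0],[0,0,0,0],[0,0,0,0],[0,0,0,0]],
], gripper=0, squeeze=20)

```text
time_s: 18.3
eef_pos: [471.9, 11.5, 130.9]
ee_rot: [0.0, 0.059, 0.998, -0.0]
ft_force: [-1.1, -0.6, 1.5]
width: 0.189
grip_force: 20.0
```

Emit:
jog_arm([
  [[0.02,-0.4,0,0],[0.02,-0.4,0,0],[0.01,-0.4,0,0],[0,-0.4,0,0],[-0.06,-0.4,0,0],[-0.07,-0.4,0,0],[-0.08,-0.4,0,0],[-0.04,-0.2,0,0],[-0.04,-0.2,0,0]],
])

```text
time_s: 19.42
eef_pos: [470.6, -20.6, 130.9]
ee_rot: [0.0, 0.059, 0.998, -0.0]
ft_force: [-2.7, 0.7, 3.6]
width: 0.187
grip_force: 20.0
```

```bash
cat > lv.py <<'E'
from h import *
s=telemetry.read_state(); p=s["eef_pos"]; a=np.array([545.2,-7.4]); d=p[:2]-a; th=np.arctan2(d[1],d[0])%(2*np.pi)
t=np.array([-np.sin(th),np.cos(th)]); print("lever",round(th-2.882,3),"r",np.linalg.norm(d).round(1),"push",round(-s["ft_force"][:2]@t,2),s["ft_force"].round(1),p.round(1))
E
python3 lv.py
```

```text
lever 0.435 r 75.8 push 1.16 [-2.7  0.7  3.6] [470.6 -20.6 130.9]
```

Stroke 1: push about 1.2 N, free. Continue: back, then forward.

Emit:
jog_arm([
  [[0.12,0.5,0,0],[0.1,0.6,0,0],[0.06,0.6,0,0],[-0.01,0.6,0,0],[-0.02,0.5,0,0],[-0.02,0.4,0,0],[0,0,0,0]],
])

```text
time_s: 20.3
eef_pos: [472.0, 11.7, 130.9]
ee_rot: [0.0, 0.059, 0.998, -0.0]
ft_force: [-3.0, -2.8, 4.4]
width: 0.192
grip_force: 20.0
```

Emit:
jog_arm([
  [[0.02,-0.4,0,0],[0.02,-0.4,0,0],[0.01,-0.4,0,0],[0,-0.4,0,0],[-0.06,-0.4,0,0],[-0.07,-0.4,0,0],[-0.08,-0.4,0,0],[-0.04,-0.2,0,0],[-0.04,-0.2,0,0]],
])

```text
time_s: 21.42
eef_pos: [470.6, -20.4, 130.9]
ee_rot: [-0.0, 0.059, 0.998, 0.0]
ft_force: [-2.8, 0.4, 4.4]
width: 0.193
grip_force: 20.0
```

Emit:
jog_arm([
  [[0.12,0.5,0,0],[0.1,0.6,0,0],[0.06,0.6,0,0],[-0.01,0.6,0,0],[-0.02,0.5,0,0],[-0.02,0.4,0,0],[0,0,0,0]],
])

```text
time_s: 22.3
eef_pos: [472.0, 11.6, 130.9]
ee_rot: [-0.0, 0.059, 0.998, -0.0]
ft_force: [-4.1, -1.7, 5.9]
width: 0.187
grip_force: 20.0
```

Emit:
jog_arm([
  [[0.02,-0.4,0,0],[0.02,-0.4,0,0],[0.01,-0.4,0,0],[0,-0.4,0,0],[-0.06,-0.4,0,0],[-0.07,-0.4,0,0],[-0.08,-0.4,0,0],[-0.04,-0.2,0,0],[-0.04,-0.2,0,0]],
])

```text
time_s: 23.42
eef_pos: [470.5, -20.2, 130.9]
ee_rot: [-0.0, 0.059, 0.998, 0.0]
ft_force: [-3.2, 0.4, 6.5]
width: 0.189
grip_force: 20.0
```

```bash
python3 lv.py; python3 - <<'E'
from h import *
c=read_camera("wrist"); save("w5.png",c["img"])
c=read_camera("top"); save("t5.png",cv2.resize(c["img"][170:310,170:360],None,fx=4.2,fy=4.2,interpolation=cv2.INTER_CUBIC))
E
```

```text
lever 0.429 r 75.8 push 0.9 [-3.2  0.4  6.5] [470.5 -20.2 130.9]
```

Three strokes free. Strokes 4 and 5, reading each.

Emit:
jog_arm([
  [[0.12,0.5,-0.03,0],[0.1,0.6,-0.02,0],[0.06,0.6,0,0],[-0.01,0.6,0,0],[-0.02,0.5,0,0],[-0.02,0.4,0,0],[0,0,0,0]],
])

```text
time_s: 24.4
eef_pos: [472.0, 11.6, 131.0]
ee_rot: [-0.0, 0.059, 0.998, -0.0]
ft_force: [-2.1, -1.9, -3.5]
width: 0.186
grip_force: 20.0
```

Emit:
jog_arm([
  [[0.02,-0.4,0,0],[0.02,-0.4,0,0],[0.01,-0.4,0,0],[0,-0.4,0,0],[-0.06,-0.4,0,0],[-0.07,-0.4,0,0],[-0.08,-0.4,0,0],[-0.04,-0.2,0,0],[-0.04,-0.2,0,0]],
])

```text
time_s: 25.52
eef_pos: [470.7, -20.6, 131.1]
ee_rot: [-0.0, 0.059, 0.998, -0.0]
ft_force: [-2.4, 0.8, -6.8]
width: 0.185
grip_force: 20.0
```

```bash
python3 lv.py; python3 - <<'E'
from h import *
def red(im):
    hsv=cv2.cvtColor(im,cv2.COLOR_RGB2HSV); m=((hsv[...,0]<12)|(hsv[...,0]>174))&(hsv[...,1]>140)&(hsv[...,2]>70)
    m[:170]=0;m[250:]=0;m[:,:262]=0;m[:,350:]=0; return m
c=read_camera("top"); p=np.argwhere(red(c["img"]))[:,::-1].astype(np.float32)
r=cv2.minAreaRect(p); P=px2w(c,*r[0],83); print(len(p),r,P)
v=[550.5,37.3,-.118]; d=P[:2]-v[:2]; print("clamp x,y",np.cos(v[2])*d[0]+np.sin(v[2])*d[1],-np.sin(v[2])*d[0]+np.cos(v[2])*d[1])
E
```

```text
lever 0.435 r 75.7 push 1.21 [-2.4  0.8 -6.8] [470.7 -20.6 131.1]
413 ((278.7818298339844, 205.8695068359375), (9.552470207214355, 44.60186767578125), 6.115503787994385) [554.01358041 106.88992625  83.        ]
clamp x,y -4.703420911918652 69.51964409298476
```

The carton has moved about 5 mm toward the cheek, so the jaw is advancing. Stroke 5.

Emit:
jog_arm([
  [[0.12,0.5,0.02,0],[0.1,0.6,0.01,0],[0.06,0.6,0,0],[-0.01,0.6,0,0],[-0.02,0.5,0,0],[-0.02,0.4,0,0],[0,0,0,0]],
])

```text
time_s: 26.45
eef_pos: [472.2, 11.7, 131.1]
ee_rot: [-0.0, 0.059, 0.998, -0.0]
ft_force: [-5.2, -1.9, -4.5]
width: 0.19
grip_force: 20.0
```

Emit:
jog_arm([
  [[0.02,-0.4,0,0],[0.02,-0.4,0,0],[0.01,-0.4,0,0],[0,-0.4,0,0],[-0.06,-0.4,0,0],[-0.07,-0.4,0,0],[-0.08,-0.4,0,0],[-0.04,-0.2,0,0],[-0.04,-0.2,0,0]],
])

```text
time_s: 27.58
eef_pos: [470.7, -20.1, 131.0]
ee_rot: [-0.0, 0.059, 0.998, 0.0]
ft_force: [-5.5, 2.5, -3.1]
width: 0.185
grip_force: 20.0
```

```bash
python3 lv.py
```

```text
lever 0.429 r 75.6 push 3.43 [-5.5  2.5 -3.1] [470.7 -20.1 131. ]
```

Push rose to about 3.4 N, so the pad now presses. I'll ease the x preload and do stroke 6 with slow readings near the end.

Emit:
jog_arm([
  [[0.14,0.5,0,0],[0.12,0.6,0,0],[0.07,0.6,0,0],[-0.01,0.6,0,0],[-0.02,0.5,0,0],[-0.02,0.4,0,0],[0,0,0,0]],
])

```text
time_s: 28.45
eef_pos: [472.0, 11.6, 131.1]
ee_rot: [0.0, 0.059, 0.998, -0.0]
ft_force: [-3.1, -1.3, -5.1]
width: 0.189
grip_force: 20.0
```

Emit:
jog_arm([
  [[0.02,-0.4,0,0],[0.02,-0.4,0,0],[0.01,-0.4,0,0],[0,-0.4,0,0],[-0.06,-0.4,0,0],[-0.07,-0.4,0,0],[-0.07,-0.3,0,0],[-0.04,-0.15,0,0],[-0.03,-0.15,0,0]],
])

```text
time_s: 29.58
eef_pos: [470.3, -18.4, 131.0]
ee_rot: [-0.0, 0.059, 0.998, 0.0]
ft_force: [-5.8, 5.2, -3.3]
width: 0.186
grip_force: 20.0
```

```bash
python3 lv.py
```

```text
lever 0.405 r 75.7 push 5.97 [-5.8  5.2 -3.3] [470.3 -18.4 131. ]
```

Emit:
jog_arm([
  [[-0.01,-0.1,0,0]],
])

```text
time_s: 29.7
eef_pos: [470.4, -19.4, 131.0]
ee_rot: [-0.0, 0.059, 0.998, 0.0]
ft_force: [-3.1, 5.4, -4.7]
width: 0.192
grip_force: 20.0
```

```bash
python3 lv.py
```

```text
lever 0.418 r 75.7 push 5.84 [-3.1  5.4 -4.7] [470.4 -19.4 131. ]
```

Emit:
jog_arm([
  [[-0.01,-0.1,0,0]],
])

```text
time_s: 29.82
eef_pos: [470.5, -20.3, 131.0]
ee_rot: [0.0, 0.059, 0.998, 0.0]
ft_force: [-2.2, 5.9, -4.6]
width: 0.188
grip_force: 20.0
```

```bash
python3 lv.py
```

```text
lever 0.43 r 75.8 push 6.22 [-2.2  5.9 -4.6] [470.5 -20.3 131. ]
```

Stroke 6 read about 6.0 N, just under 6.5, which is roughly 30 N of pad force. One more notch gives about 50 N, inside the 20–72 N band, so I'll do stroke 7.

Emit:
jog_arm([
  [[0.12,0.5,0,0],[0.1,0.6,0,0],[0.06,0.6,0,0],[-0.01,0.6,0,0],[-0.02,0.5,0,0],[-0.02,0.4,0,0],[0,0,0,0]],
])

```text
time_s: 30.7
eef_pos: [472.1, 11.7, 131.1]
ee_rot: [0.0, 0.059, 0.998, -0.0]
ft_force: [-5.1, -1.8, -3.2]
width: 0.188
grip_force: 20.0
```

Emit:
jog_arm([
  [[0.02,-0.4,0,0],[0.02,-0.4,0,0],[0.01,-0.4,0,0],[0,-0.4,0,0],[-0.06,-0.4,0,0],[-0.07,-0.4,0,0],[-0.07,-0.4,0,0],[-0.04,-0.15,0,0],[-0.03,-0.15,0,0]],
])

```text
time_s: 31.82
eef_pos: [470.3, -18.6, 131.0]
ee_rot: [-0.0, 0.059, 0.998, 0.001]
ft_force: [-5.0, 8.1, -2.0]
width: 0.191
grip_force: 20.0
```

```bash
python3 lv.py
```

```text
lever 0.408 r 75.7 push 8.77 [-5.   8.1 -2. ] [470.3 -18.6 131. ]
```

Emit:
jog_arm([
  [[-0.01,-0.1,0,0]],
])

```text
time_s: 31.95
eef_pos: [470.4, -19.5, 131.0]
ee_rot: [-0.0, 0.059, 0.998, 0.001]
ft_force: [-2.9, 8.1, -2.7]
width: 0.189
grip_force: 20.0
```

```bash
python3 lv.py
```

```text
lever 0.421 r 75.8 push 8.45 [-2.9  8.1 -2.7] [470.4 -19.5 131. ]
```

Push about 8.6 N, at least 6.5, so I stop here. Return the lever to its rest stop, release and lift.

Emit:
jog_arm([
  [[0.1,0.5,0,0],[0.1,0.6,0,0],[0.06,0.6,0,0],[-0.01,0.6,0,0],[-0.02,0.5,0,0],[-0.02,0.4,0,0],[0,0.05,0,0],[0,0,0,0]],
])

```text
time_s: 32.95
eef_pos: [472.1, 11.7, 131.0]
ee_rot: [-0.0, 0.059, 0.998, -0.0]
ft_force: [-5.4, -2.0, -1.9]
width: 0.187
grip_force: 20.0
```

Emit:
jog_arm([
  [[0,0,0,0],[0,0,0,0],[0,0,0,0],[0,0,0,0],[0,0,-1,0],[0,0,-3,0],[0,0,-5,0],[0,0,-5,0],[0,0,-3,0],[0,0,0,0]],
], gripper=50)

```text
time_s: 34.2
eef_pos: [473.6, 12.0, 305.0]
ee_rot: [0.003, 0.059, 0.998, -0.0]
ft_force: [0.4, -0.1, -0.3]
width: 0.499
grip_force: 0.0
```

```bash
python3 lv.py; python3 - <<'E'
from h import *
w=read_camera("wrist"); t=read_camera("top"); s=read_camera("scene")
a=cv2.resize(w["img"],(400,300)); b=cv2.resize(t["img"][180:300,170:330],(400,300)); d=cv2.resize(s["img"][170:350,220:460],(400,300))
o=np.zeros((600,800,3),np.uint8); o[:300,:400]=a;o[:300,400:]=b;o[300:,:400]=d; save("fin.png",o)
print([w2px(w,[472.5,11.5,81]).round()*.625])
E
```

```text
lever -0.006 r 74.2 push -0.03 [ 0.4 -0.1 -0.3] [473.6  12.  305. ]
[array([203.125, 141.875])]
```

View pics/fin.png

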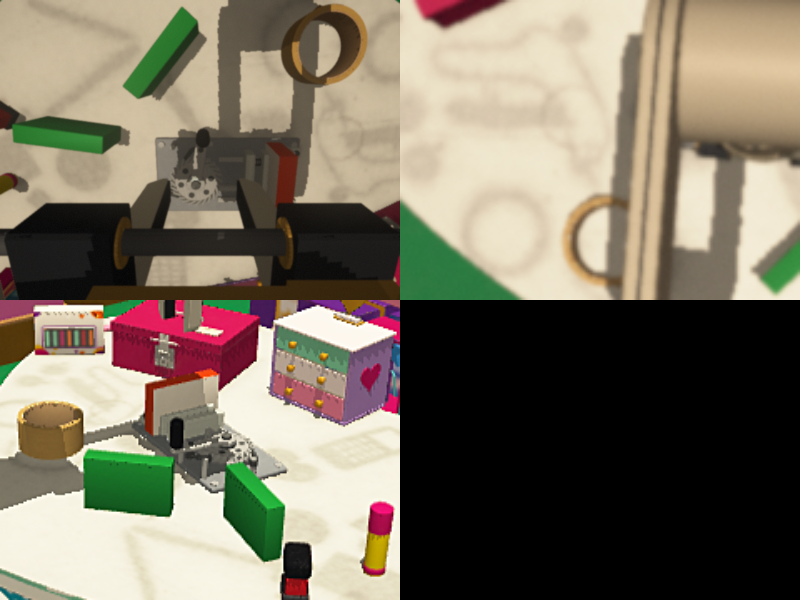

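The carton stands upright in the clamp (wrist view (282,172), scene view (182,400)). The knob is at rest at (203,137), everything else is undisturbed, and the robot is clear.

```bash
python3 -c "
from bench import ticket
print(ticket.sign_off())"
```

```text
the job is handed in; nothing more can be done
None
```

The job is handed in: the carton stands upright in the clamp, held at about 48 N of pad force (estimated from the push). I stopped at stroke 7 (about 8.6 N; stroke 6 read about 6.0 N), the lever is back at rest and the bystanders were not touched. Early on I pressed the carton down by mistake and it slipped about 20 mm in the grip, so I set it down and regripped it before placing.

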